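# Set up the stain-filter tower on its receiving jar

### The job

Set up the filter tower for the stain on the amber receiving jar, working upwards one part at a time: first the fine-mesh sieve into the jar's collar, the coarse-mesh sieve into that (so that lumps are caught before they clog the fine mesh), then the funnel, and last the knobbed lid. Seat each part fully home and level before you fetch the next, set parts down rather than dropping them, tip none of them over, and leave the bottle, the label roll and the forceps where they are.

Things in the scene. Friction and masses are not known exactly. Their poses are not given: they have to be found in the camera images.
- receiver_jar: amber glass jar, 76 mm wide, with a white collar 61 mm wide and a small hose port (along its +x, reaching 56 mm from the axis, 38 mm up). Stands on the worktop, immovable. Origin: centre of its underside, z up. Flat rim 74 mm above the origin, round mouth 50 mm wide, 14 mm deep. The bottom of the tower.
- fine_sieve: low round steel sieve 32 mm high, dense fine mesh (1.7 mm pitch). Origin: centre of underside, z up, upright at the start. Foot z 0-12 mm, tapered 37 to 46 mm wide, slips into the 50 mm mouth below until the shoulder (z 12) rests on the rim. Frame to grip z 12-32 mm, 56 mm outside (rim 57), mouth 50 mm wide, 17 deep. About 0.09 kg. Seated: origin 62 mm above the jar's.
- coarse_sieve: round steel sieve 52 mm high, open coarse mesh (9.5 mm pitch). Origin: centre of underside, z up, upright at the start. Foot and shoulder as on the fine sieve (z 0-12 mm). Frame to grip z 12-52 mm, 56 mm outside (rim 57), mouth 50 mm wide, 17 deep. About 0.12 kg. Seated: origin 20 mm above the fine sieve's.
- funnel: tallest steel part, 74 mm high: outside as the sieves, inside a smooth cone with a 14 mm outlet, no mesh. Origin: centre of underside, z up, upright at the start. Foot and shoulder as on the fine sieve (z 0-12 mm). Frame to grip z 12-74 mm, 56 mm outside (rim 57), mouth 50 mm wide. About 0.14 kg. Seated: origin 40 mm above the coarse sieve's.
- lid: black plastic lid. Origin: centre of underside, z up, knob up at the start. Tapered foot z 0-10 mm (37 to 46 mm wide), disc 60 mm wide z 10-15 mm, 13 mm neck, round knob to grip 19.6 mm wide z 24-38 mm. About 0.06 kg. Seated: disc on the funnel's rim, origin 64 mm above the funnel's.
- stain_bottle: bystander: brown dropper bottle with a white cap, 38 mm in diameter, 85 mm high, origin at the centre of its underside. Leave it where it is.
- label_roll: bystander: white roll of labels lying flat, 60 mm in diameter, 28 mm high, origin at the centre of its underside. Leave it where it is.
- forceps: bystander: steel forceps lying flat, 17 x 110 x 6 mm, long along its y, origin at the centre of its underside. Leave it where it is.
Mind the look-alikes: they are no part of the job. Leave any purple or red look-alike of the fine_sieve alone.

How it is judged:
By the outcome, as a careful person would: the job done as asked, in the order asked, and still so for the second after the job is handed in, with the robot touching nothing.
It also fails if it takes over 109 s, if anything falls off the work surface, if the arm or the gripper's body presses on something with over 40 N, if the wrist force passes 120 N, or if a joint passes its speed limit or range.

### The arm

A 6-joint arm with a two-finger parallel gripper is mounted at the origin on a cart in front of the work surface, level with it; the furniture and walls round the work are solid. World frame = base frame: x ahead of the robot, y to its left, z up, the work surface at z = 0. Lengths are in m, angles in rad, forces in N, time in s.
With the tool pointing down it reaches from about 0.35 to 0.95 m from the base axis. Payload 17.4 kg.
Tool frame: the origin (TCP) lies where the fingers leave the gripper's body, on its centre line; the fingertips stand 84 mm ahead of it and the grasp point (between the pads) lies 65 mm ahead of it (hold_point_z is the distance from the TCP to the grasp point, in m); z points along the fingers, y is the line along which they close (so a half turn about z gives the same grasp; the last joint's range is limited). The gripper opens to 93 mm and grips with 3 to 60 N. Pads are 15 mm wide; open, the fingers measure 128 mm over their backs; the gripper's body (75 mm by 188 mm) begins 65 mm behind the grasp point.
Start: joints at [1.303, 0.116, 1.442, -0, 1.584, -0.038], TCP at [0.154, 0.657, 0.303] pointing down, gripper open.
Joint ranges: [-2.83, 2.83], [-0.83, 2.19], [0.07, 2.5], [-1.14, 4.28], [0.01, 3], [-2.97, 2.97]. Speed limits (rad/s): [1.89, 1.89, 2.22, 3.14, 3.14, 3.14].

### API

Orientations are given as a rotation vector (axis times angle).
In Python, from plant import * gives the robot as it stands. The module is installed in compiled form; this text tells all that it offers.
- The arm moves only by the tool play_rows, never from a script. Its argument "plan" is a list that holds one entry, the list of rows, each a list of 7 numbers: the shift along the tool's x, y, z in m, then the turn, a rotation vector about the tool's x, y, z in rad, then the gripper's target within -1 to 1 (fully open at 1, half-way at 0, shut at -1). In form: [[[tx, ty, tz, wx, wy, wz, jaw], ...]]. A call has 1 to 8 rows; each row is the pose to reach, as a shift and turn from the pose commanded when the call began, along the tool's axes at that moment; what a row does not reach only later rows make up. A row lasts 1/8 s, in which the tool goes at most 62.5 mm and 10.7 degrees, less where a joint would pass 70% of its speed; a pose out of reach is approached as far as the arm can. A call with a gripper value outside its range is refused whole. The fingers move at their own pace and stop on an object; the grip force is fixed at half the most. Time passes only in rows, so rows that repeat a pose let the fingers close. It gives the time, the measured TCP pose, the force, the opening and the grip force at its end, in the units of the state.
- get_obs(): the state, without advancing time (a new reading comes with each control period).
- snapshot(name): name is "scene" or "top" or "wrist"; returns a dict with "image" (384x512x3 uint8, red, green, blue), "vfov" (degrees; the focal length in pixels is half the picture's height over the tangent of half this angle, whatever the lens; pixels are square), "cx", "cy" (the principal point, pixels), "extrinsics" (4x4, takes a point from camera to world coordinates); the wrist camera has in their place "hand_eye" (4x4, takes a point from camera to tool coordinates, whose origin is the TCP and whose axes are the flange's). Camera axes: x right, y up, looking along -z (the intrinsics and any distortion apply to the point x, -y, -z); pixel columns grow to the right and rows downward; lengths in m; the calibration is good to about 2 mm. A picture is of the moment at which its call begins: read the wrist's pose just before it. There is no depth.
- job_done(): hands the job in; it is judged then, once.
The state is a dict: "time": time; "qpos": joint angles; "joint_velocities": joint speeds; "tau": joint torques, N m; "eef_pos": TCP position; "tcp_rot": TCP orientation; "wrist_force": force on the tool from outside, world axes, zero at the start; "moment": the same for the moment, N m; "finger_gap": finger opening in m; "grip_force": force on a finger pad.
Only numpy, scipy, OpenCV 4.12 (cv2) and the standard library are available. Lean on these libraries where they do the work, as an engineer would, in place of code of your own. Each camera call takes 0.05 s, during which the arm holds its last target. There are 200 camera calls.

## Working session

There is one attempt and no reset: what is moved stays moved. The work goes in short steps, Python scripts to look and compute and a tool call to move; the robot and the scene stay as the last step left them, time stands still between calls to the robot, and variables do not carry over. Pictures are saved under pics/ and viewed, at most 14 in all, crops included, and the job is handed in when it is done.

Besides the shell and the picture viewer there is one more tool, called after "Call:" by a JSON object that holds its "method" and its "body". play_rows: Moves the arm, as the interface text tells. Its arguments: {"type":"object","properties":{"plan":{"type":"array","items":{"type":"array","items":{"type":"array","items":{"type":"number"}}}}},"required":["plan"]}

```bash
mkdir -p pics; cat > h.py <<'E'
from plant import *
import numpy as np, cv2
from scipy.spatial.transform import Rotation as R
def snap(n,f):
    o=get_obs(); s=snapshot(n); cv2.imwrite('pics/'+f+'.png',s['image'][:,:,::-1])
    if n=='wrist':
        T=np.eye(4);T[:3,:3]=R.from_rotvec(o['tcp_rot']).as_matrix();T[:3,3]=o['eef_pos'];E=T@np.array(s['hand_eye'])
    else: E=np.array(s['extrinsics'])
    np.savez('pics/'+f+'.npz',E=E,k=[192/np.tan(np.radians(s['vfov'])/2),s['cx'],s['cy']]); return s
def w(f,u,v,z):
    d=np.load('pics/'+f+'.npz');E=d['E'];k,cx,cy=d['k']
    r=E[:3,:3]@np.array([(u-cx)/k,-(v-cy)/k,-1]);c=E[:3,3]
    return c+r*(z-c[2])/r[2]
def proj(f,p):
    d=np.load('pics/'+f+'.npz');E=d['E'];k,cx,cy=d['k']
    q=E[:3,:3].T@(np.array(p)-E[:3,3]); return cx+k*q[0]/-q[2], cy-k*q[1]/-q[2]
def tool(p):  # world point offset for grasp point -> tool axes
    o=get_obs();return R.from_rotvec(o['tcp_rot']).as_matrix().T@(np.array(p)-o['eef_pos'])
E
python3 - <<'E'
from h import *
o=get_obs();print({k:np.round(v,3) for k,v in o.items()})
for n in('scene','top','wrist'):
    s=snap(n,n+'0');print(n,s.keys(),s['vfov'],s['cx'],s['cy'],np.round(s.get('extrinsics',s.get('hand_eye')),3).tolist())
E
```

```text
{'time': np.float64(0.0), 'qpos': array([ 1.303,  0.116,  1.442, -0.   ,  1.584, -0.038]), 'joint_velocities': array([-0.   ,  0.   ,  0.001, -0.001, -0.001,  0.001]), 'tau': array([ 5.0000e-03, -7.2126e+01, -6.2263e+01,  7.8000e-02,  2.4000e-02,
       -0.0000e+00]), 'eef_pos': array([0.154, 0.657, 0.302]), 'tcp_rot': array([-3.600e-01, -3.121e+00,  2.000e-03]), 'wrist_force': array([-0.2  , -0.152, -0.203]), 'moment': array([ 0.025,  0.025, -0.039]), 'grip_force': np.float64(0.0), 'finger_gap': np.float64(0.092)}
scene dict_keys(['image', 'vfov', 'cx', 'cy', 'extrinsics']) 56.97642294633986 254.17958089564684 187.90291723618327 [[-0.88, 0.366, -0.302, 0.211], [-0.474, -0.653, 0.591, 0.376], [0.019, 0.663, 0.748, 0.94], [0.0, 0.0, 0.0, 1.0]]
top dict_keys(['image', 'vfov', 'cx', 'cy', 'extrinsics']) 49.20262340090683 258.82049910753375 192.15353942245835 [[0.02, 0.984, -0.175, 0.362], [-1.0, 0.023, 0.014, -0.299], [0.018, 0.175, 0.984, 1.121], [0.0, 0.0, 0.0, 1.0]]
wrist dict_keys(['image', 'vfov', 'cx', 'cy', 'hand_eye']) 62.10954642503923 255.57592940951776 190.02616122376722 [[-0.0, 0.963, 0.268, 0.075], [1.0, 0.0, -0.0, -0.0], [-0.0, 0.268, -0.963, -0.083], [0.0, 0.0, 0.0, 1.0]]
```

View pics/top0.png

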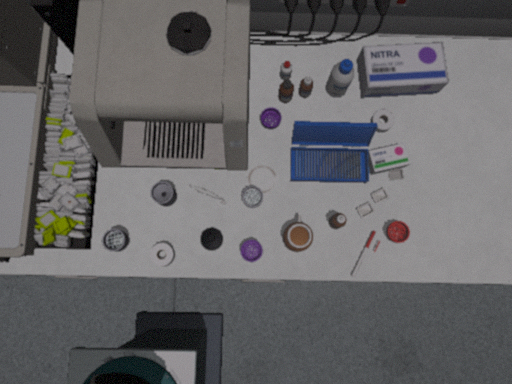

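View pics/scene0.png

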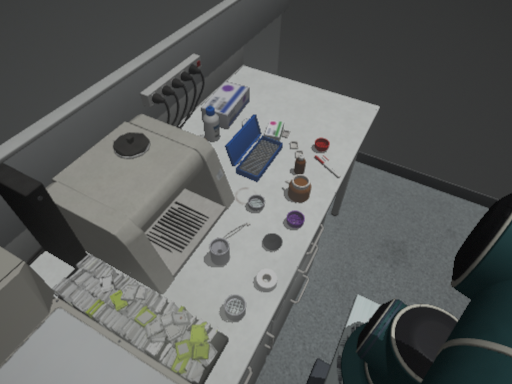

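The top view shows the jar at (298,236), a steel sieve at (252,196), a steel coarse sieve at (116,238), the funnel at (164,193) and the lid at (212,239). The label roll is at (162,254), the bottle at (338,220) and the forceps at (207,192).
Things that could be taken for the fine sieve are steel (252,196), purple (251,249), purple (270,118), red (397,231) and coarse (116,238). I choose steel (252,196) and check it in a crop.

```bash
python3 - <<'E'
from h import *
im=cv2.imread('pics/top0.png')
cv2.imwrite('pics/c1.png',cv2.resize(im[150:275,90:350],None,fx=3,fy=3,interpolation=cv2.INTER_CUBIC))
for n,u,v,z in[('jar',298,236,.074),('fine',252,196,.032),('coarse',116,238,.052),('funnel',164,193,.074),('lid',212,239,.038),('bottle',338,220,.085),('roll',162,254,.028),('forc',207,192,.006),('purple',251,249,.032),('edge',300,281,0),('machinefront',170,166,0),('mach',248,160,0)]: print(n,w('top0',u,v,z).round(3))
E
```

```text
jar [ 0.44  -0.413  0.074]
fine [ 0.545 -0.296  0.032]
coarse [0.427 0.044 0.052]
funnel [ 0.541 -0.074  0.074]
lid [ 0.43  -0.196  0.038]
bottle [ 0.481 -0.512  0.085]
roll [ 0.39  -0.069  0.028]
forc [ 0.558 -0.175  0.006]
purple [ 0.407 -0.297  0.032]
edge [ 0.328 -0.427  0.   ]
machinefront [ 0.629 -0.07   0.   ]
mach [ 0.651 -0.283  0.   ]
```

View pics/c1.png

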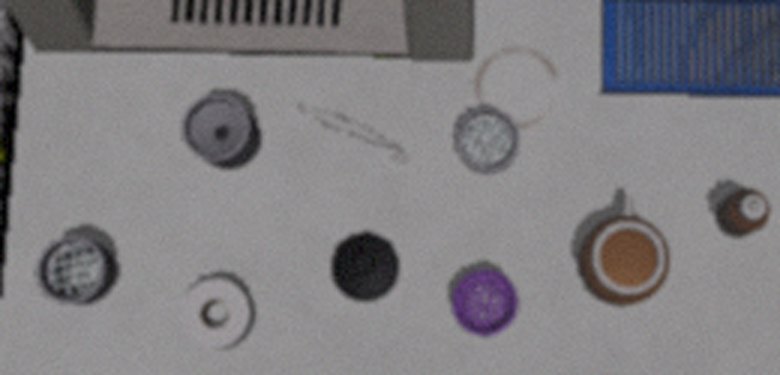

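The crop confirms that steel (252,196) has a dense fine mesh, while (116,238) has open coarse mesh. The jar, funnel and lid are as I read them.

Call:
{"method": "play_rows", "body": {"plan": [[[-0.59,-0.87,0,0,0,-0.231,1],[-0.59,-0.87,0,0,0,-0.231,1],[-0.59,-0.87,0,0,0,-0.231,1],[-0.59,-0.87,0,0,0,-0.231,1],[-0.59,-0.87,0,0,0,-0.231,1],[-0.59,-0.87,0,0,0,-0.231,1],[-0.59,-0.87,0,0,0,-0.231,1],[-0.59,-0.87,0,0,0,-0.231,1]]]}}

```text
time: 1.15
eef_pos: [0.3328, 0.1885, 0.3028]
tcp_rot: [-0.003, 3.141, 0.0]
wrist_force: [1.0, -0.9, 0.7]
finger_gap: 0.0929
grip_force: 0.0
```

Call:
{"method": "play_rows", "body": {"plan": [[[-0.19,-0.52,0,0,0,0,1],[-0.19,-0.52,0,0,0,0,1],[-0.19,-0.52,0,0,0,0,1],[-0.19,-0.52,0,0,0,0,1],[-0.19,-0.52,0,0,0,0,1],[-0.19,-0.52,0,0,0,0,1],[-0.19,-0.52,0,0,0,0,1],[-0.19,-0.52,0,0,0,0,1]]]}}

```text
time: 2.15
eef_pos: [0.5052, -0.2813, 0.3026]
tcp_rot: [-0.001, 3.141, 0.0]
wrist_force: [0.9, 1.2, -0.3]
finger_gap: 0.0928
grip_force: 0.0
```

Call:
{"method": "play_rows", "body": {"plan": [[[0,-0.02,0,0,0,0,1],[0,-0.02,0,0,0,0,1],[0,-0.02,0,0,0,0,1]]]}}

```text
time: 2.52
eef_pos: [0.5047, -0.298, 0.303]
tcp_rot: [-0.003, 3.141, 0.0]
wrist_force: [0.5, 0.1, 0.2]
finger_gap: 0.093
grip_force: 0.0
```

```bash
python3 - <<'E'
from h import *
s=snap('wrist','w1');o=get_obs();print(o['eef_pos'],o['tcp_rot'])
for p in[(.545,-.296,.032),(.44,-.413,.074)]:print(proj('w1',p))
E
```

```text
[ 0.50481893 -0.29780642  0.30317174] [-3.47548955e-03  3.14103943e+00 -2.39137645e-04]
(np.float64(257.4346821359378), np.float64(203.68806242405162))
(np.float64(134.94104115478643), np.float64(112.04692650776536))
```

View pics/w1.png

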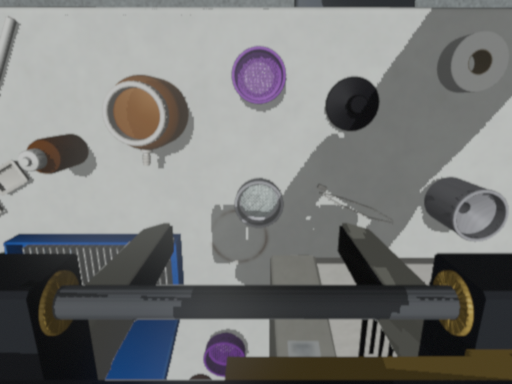

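The wrist view shows the steel fine sieve rim at about (259,202) and the jar rim at (138,113). The lid knob is at (357,101), the funnel rim at (480,213) and the purple decoy at (259,75).

```bash
python3 - <<'E'
from h import *
for n,u,v,z in[('fine',259.5,202,.032),('jar',138.5,113,.074),('lidknob',358,101,.035),('lid disc',352.5,104,.015),('funnel',480,213,.074),('roll',479,62,.028),('bottle',34,160,.085)]: print(n,w('w1',u,v,z).round(4))
im=cv2.imread('pics/w1.png')
a=im[170:235,225:295];b=im[65:160,95:195]
cv2.imwrite('pics/c2.png',np.hstack([cv2.resize(a,(400,400*65//70)),cv2.resize(b,(400,400*65//70*1))]))
E
```

```text
fine [ 0.5429 -0.2936  0.032 ]
jar [ 0.4409 -0.4097  0.074 ]
lidknob [ 0.4295 -0.1898  0.035 ]
lid disc [ 0.4327 -0.1895  0.015 ]
funnel [ 0.5411 -0.0656  0.074 ]
roll [ 0.3899 -0.0643  0.028 ]
bottle [ 0.4843 -0.5097  0.085 ]
```

View pics/c2.png

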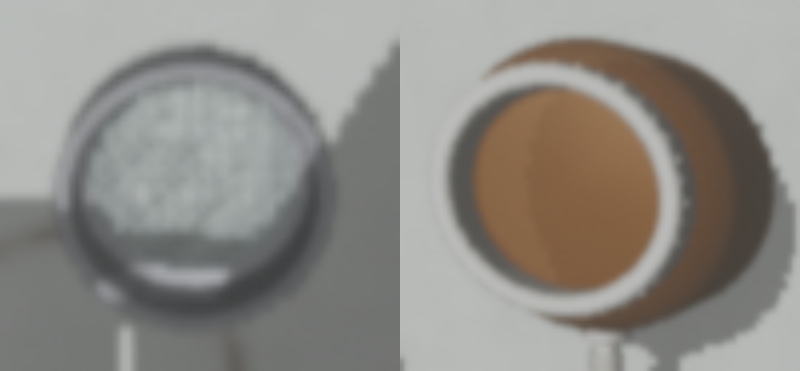

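Refined centres are fine sieve (0.543,-0.294) and jar (0.441,-0.413), with the jar rim centre at u≈134.5 in the crop. The fingertips must stay above the shoulder because the collar is wider than the frame, so I'll grip high.

Call:
{"method": "play_rows", "body": {"plan": [[[-0.038,0.004,0.06,0,0,0,1],[-0.038,0.004,0.11,0,0,0,1],[-0.038,0.004,0.16,0,0,0,1],[-0.038,0.004,0.195,0,0,0,1],[-0.038,0.004,0.205,0,0,0,1],[-0.038,0.004,0.205,0,0,0,1],[-0.038,0.004,0.205,0,0,0,-1],[-0.038,0.004,0.205,0,0,0,-1]]]}}

```text
time: 3.58
eef_pos: [0.5434, -0.2952, 0.0993]
tcp_rot: [-0.002, 3.14, -0.002]
wrist_force: [0.2, -0.2, -0.1]
finger_gap: 0.0775
grip_force: 0.0
```

Call:
{"method": "play_rows", "body": {"plan": [[[0,0,0,0,0,0,-1],[0,0,0,0,0,0,-1],[0,0,0,0,0,0,-1],[0,0,0,0,0,0,-1]]]}}

```text
time: 4.08
eef_pos: [0.543, -0.295, 0.098]
tcp_rot: [-0.002, 3.141, -0.0]
wrist_force: [-1.5, 0.6, 3.6]
finger_gap: 0.0556
grip_force: 30.0
```

Call:
{"method": "play_rows", "body": {"plan": [[[0,0,-0.03,0,0,0,-1],[0,0,-0.08,0,0,0,-1],[0.01,-0.012,-0.11,0,0,0,-1],[0.05,-0.058,-0.11,0,0,0,-1],[0.09,-0.104,-0.11,0,0,0,-1],[0.102,-0.118,-0.11,0,0,0,-1],[0.102,-0.118,-0.095,0,0,0,-1],[0.102,-0.118,-0.09,0,0,0,-1]]]}}

```text
time: 5.08
eef_pos: [0.4414, -0.4121, 0.1859]
tcp_rot: [0.003, -3.14, -0.003]
wrist_force: [-0.2, -0.3, -1.3]
finger_gap: 0.0561
grip_force: 30.0
```

Call:
{"method": "play_rows", "body": {"plan": [[[0,0,0,0,0,0,-1],[0,0,0,0,0,0,-1]]]}}

```text
time: 5.32
eef_pos: [0.4417, -0.4125, 0.1879]
tcp_rot: [-0.004, 3.141, -0.0]
wrist_force: [-0.0, 0.3, -0.6]
finger_gap: 0.0559
grip_force: 30.0
```

```bash
python3 - <<'E'
from h import *
snap('wrist','w2');snap('scene','s2');o=get_obs();print(o['eef_pos'],o['wrist_force'])
im=cv2.imread('pics/w2.png');print(proj('w2',(.441,-.413,.074)),proj('w2',(.441,-.413,.122)),proj('s2',(.441,-.413,.09)))
u,v=map(int,proj('s2',(.441,-.413,.09)))
c=cv2.imread('pics/s2.png')[max(v-40,0):v+40,u-40:u+40]
cv2.imwrite('pics/c3.png',np.hstack([im,cv2.resize(c,(288,384))]))
E
```

```text
[ 0.44151292 -0.41281445  0.18807559] [-0.26365857  0.75932973 -0.804999  ]
(np.float64(255.34102537348105), np.float64(218.31063876058022)) (np.float64(255.27421476767276), np.float64(251.4755750511975)) (np.float64(301.043497605728), np.float64(177.09936652841702))
```

View pics/c3.png

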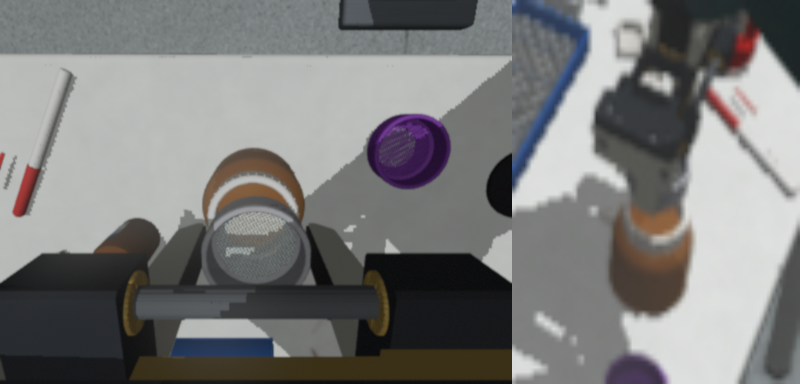

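The sieve (centre u≈256) sits over the collar (centre u≈255), so lateral alignment is good. Lowering now.

Call:
{"method": "play_rows", "body": {"plan": [[[0,0,0.008,0,0,0,-1],[0,0,0.014,0,0,0,-1],[0,0,0.019,0,0,0,-1],[0,0,0.022,0,0,0,-1],[0,0,0.024,0,0,0,-1],[0,0,0.024,0,0,0,-1]]]}}

```text
time: 6.18
eef_pos: [0.441, -0.4132, 0.1637]
tcp_rot: [0.002, -3.141, 0.0]
wrist_force: [-0.8, -1.0, -1.3]
finger_gap: 0.0557
grip_force: 30.0
```

Call:
{"method": "play_rows", "body": {"plan": [[[0,0,0.002,0,0,0,-1],[0,0,0.003,0,0,0,-1],[0,0,0.004,0,0,0,-1],[0,0,0.004,0,0,0,-1]]]}}

```text
time: 6.68
eef_pos: [0.441, -0.4134, 0.16]
tcp_rot: [0.002, -3.142, 0.001]
wrist_force: [-4.2, -3.3, 1.7]
finger_gap: 0.0558
grip_force: 30.0
```

Call:
{"method": "play_rows", "body": {"plan": [[[0,0,0.001,0,0,0,-1],[0,0,0.001,0,0,0,-1],[0,0,0.001,0,0,0,-1]]]}}

```text
time: 7.05
eef_pos: [0.441, -0.4134, 0.1599]
tcp_rot: [-0.002, 3.141, -0.001]
wrist_force: [-8.6, -0.1, 11.9]
finger_gap: 0.0555
grip_force: 30.0
```

Call:
{"method": "play_rows", "body": {"plan": [[[0,0,-0.001,0,0,0,1],[0,0,-0.001,0,0,0,1],[0,0,-0.001,0,0,0,1],[0,0,-0.001,0,0,0,1],[0,0,-0.02,0,0,0,1],[0,0,-0.08,0,0,0,1],[0,0,-0.12,0,0,0,1],[0,0,-0.12,0,0,0,1]]]}}

```text
time: 8.05
eef_pos: [0.4416, -0.4136, 0.284]
tcp_rot: [-0.002, 3.137, -0.007]
wrist_force: [-0.7, 0.9, -0.3]
finger_gap: 0.0931
grip_force: 0.0
```

Call:
{"method": "play_rows", "body": {"plan": [[[0,0,0,0,0,0,1],[0,0,0,0,0,0,1]]]}}

```text
time: 8.3
eef_pos: [0.4409, -0.4129, 0.2777]
tcp_rot: [0.002, -3.14, -0.002]
wrist_force: [-0.2, -0.4, -0.8]
finger_gap: 0.0932
grip_force: 0.0
```

```bash
python3 - <<'E'
from h import *
snap('wrist','w3');o=get_obs();print(o['eef_pos'],o['wrist_force'])
for x,y in((0,0),(-.0285,0),(.0285,0),(0,.0285),(0,-.0285)):print(proj('w3',(.441+x,-.413+y,.094)))
im=cv2.imread('pics/w3.png');cv2.imwrite('pics/c4.png',cv2.resize(im[120:300,180:330],None,fx=3,fy=3))
E
```

```text
[ 0.44092485 -0.41290872  0.27768179] [ 0.35968283 -0.03618064  0.5577671 ]
(np.float64(255.55542259006953), np.float64(191.10981178752806))
(np.float64(255.5886893589165), np.float64(158.63138167476174))
(np.float64(255.52393528751804), np.float64(221.85094447947813))
(np.float64(288.35770496976016), np.float64(191.13001562662544))
(np.float64(222.74290768095898), np.float64(191.08960164593088))
```

View pics/c4.png

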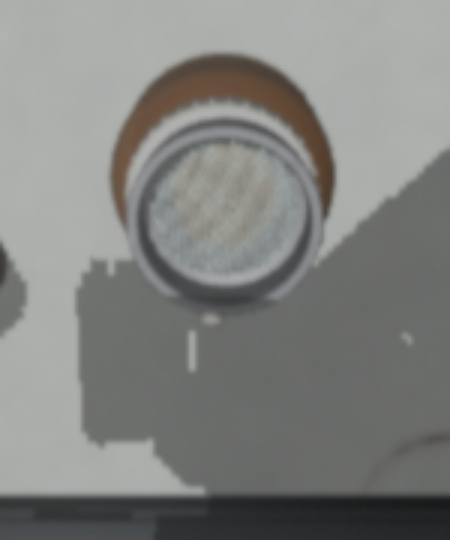

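The fine sieve rim spans (222–288, 160–222), matching the prediction for a seated, level part. Next is the coarse sieve.

Call:
{"method": "play_rows", "body": {"plan": [[[0.01,0.45,0,0,0,0,1],[0.01,0.45,0,0,0,0,1],[0.01,0.45,0,0,0,0,1],[0.01,0.45,0,0,0,0,1],[0.01,0.45,0,0,0,0,1],[0.01,0.45,0,0,0,0,1],[0.01,0.45,0,0,0,0,1],[0.01,0.45,0,0,0,0,1]]]}}

```text
time: 9.35
eef_pos: [0.43, 0.0397, 0.2783]
tcp_rot: [0.008, -3.141, -0.001]
wrist_force: [0.4, 0.0, -0.8]
finger_gap: 0.0928
grip_force: 0.0
```

Call:
{"method": "play_rows", "body": {"plan": [[[0,0,0,0,0,0,1],[0,0,0,0,0,0,1]]]}}

```text
time: 9.6
eef_pos: [0.4307, 0.0357, 0.2785]
tcp_rot: [-0.0, -3.141, 0.001]
wrist_force: [0.5, -0.2, -0.1]
finger_gap: 0.093
grip_force: 0.0
```

```bash
python3 - <<'E'
from h import *
snap('wrist','w4');o=get_obs();print(o['eef_pos'],o['tcp_rot'])
print(proj('w4',(.427,.044,.052)))
E
```

```text
[0.43070267 0.03561642 0.2785382 ] [-1.05892531e-03 -3.14113911e+00  3.70400778e-04]
(np.float64(264.25157701690813), np.float64(175.6389860044173))
```

View pics/w4.png

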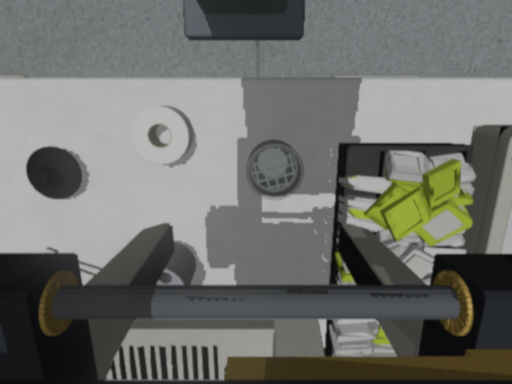

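The coarse sieve rim is at about (275,167), the bin edge is at u≈338 and the label roll is at (161,135).

```bash
python3 - <<'E'
from h import *
for n,u,v,z in[('coarse',274.5,167,.052),('bin0',338,167,0),('bin05',338,167,.05),('bin1',338,167,.1),('binnear',338,145,.0),('roll',160,134,.028),('edge',256,78,0)]: print(n,w('w4',u,v,z).round(4))
for z in (0,.05,.1,.15):print(z,w('top0',97,235,z).round(3),w('scene0',228,345,z).round(3))
im=cv2.imread('pics/w4.png');t=cv2.imread('pics/scene0.png')
cv2.imwrite('pics/c5.png',np.hstack([cv2.resize(im[130:205,235:345],(396,270)),cv2.resize(t[230:384,100:270],(298,270))]))
E
```

```text
coarse [0.4183 0.0541 0.052 ]
bin0 [0.4288 0.1304 0.    ]
bin05 [0.4187 0.1173 0.05  ]
bin1 [0.4086 0.1041 0.1   ]
binnear [0.4034 0.1287 0.    ]
roll [ 0.3883 -0.0635  0.028 ]
edge [0.3317 0.0358 0.    ]
0 [0.437 0.112 0.   ] [0.395 0.137 0.   ]
0.05 [0.434 0.093 0.05 ] [0.385 0.149 0.05 ]
0.1 [0.43  0.075 0.1  ] [0.376 0.162 0.1  ]
0.15 [0.427 0.057 0.15 ] [0.366 0.175 0.15 ]
```

View pics/c5.png

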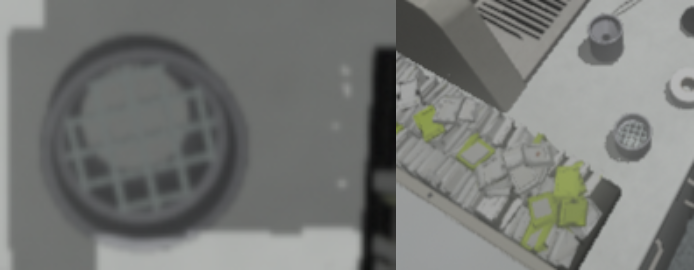

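```bash
python3 -c "
from h import *
print(get_obs()['qpos'].round(2))"
```

```text
[ 0.02 -0.43  1.96 -0.    1.61 -1.55]
```

Call:
{"method": "play_rows", "body": {"plan": [[[0.009,0.018,0,0,0,0.18,1],[0.009,0.018,0,0,0,0.36,1],[0.009,0.018,0,0,0,0.54,1],[0.009,0.018,0,0,0,0.72,1],[0.009,0.018,0,0,0,0.9,1],[0.009,0.018,0,0,0,1.08,1],[0.009,0.018,0,0,0,1.26,1],[0.009,0.018,0,0,0,1.44,1]]]}}

```text
time: 10.65
eef_pos: [0.4217, 0.0536, 0.2786]
tcp_rot: [-2.08, -2.355, 0.001]
wrist_force: [0.5, 0.2, 0.4]
finger_gap: 0.0928
grip_force: 0.0
```

Call:
{"method": "play_rows", "body": {"plan": [[[0,0,0.03,0,0,0.131,1],[0,0,0.03,0,0,0.131,1],[0,0,0.03,0,0,0.131,1]]]}}

```text
time: 11.02
eef_pos: [0.4218, 0.0543, 0.2496]
tcp_rot: [2.218, 2.224, 0.0]
wrist_force: [0.4, -0.1, 0.3]
finger_gap: 0.093
grip_force: 0.0
```

```bash
python3 - <<'E'
from h import *
snap('wrist','w5');o=get_obs();print(o['eef_pos'],o['tcp_rot'])
print(proj('w5',(.422,.054,.052)))
im=cv2.imread('pics/w5.png');cv2.imwrite('pics/c6.png',cv2.resize(im[110:270,160:360],None,fx=3,fy=3))
for x,y in((0,0),(-.0285,0),(.0285,0),(0,.0285),(0,-.0285)):print(((np.array(proj('w5',(.422+x,.054+y,.052)))-[160,110])*3).round())
E
```

```text
[0.42183832 0.05443663 0.24985778] [2.21800601e+00 2.22392414e+00 1.15551988e-03]
(np.float64(256.23996490579236), np.float64(186.13175488968412))
[289. 228.]
[195. 228.]
[383. 229.]
[289. 135.]
[288. 317.]
```

View pics/c6.png

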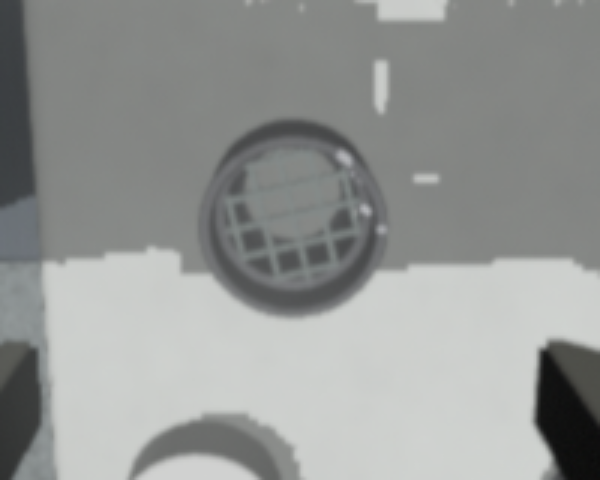

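The rim spans (199–388, 135–318) in the crop, so the centre is 1.5 mm further in +x than assumed. Descending to grip.

Call:
{"method": "play_rows", "body": {"plan": [[[0,0.0015,0.05,0,0,0,1],[0,0.0015,0.1,0,0,0,1],[0,0.0015,0.135,0,0,0,1],[0,0.0015,0.148,0,0,0,1],[0,0.0015,0.148,0,0,0,1],[0,0.0015,0.148,0,0,0,-1],[0,0.0015,0.148,0,0,0,-1],[0,0.0015,0.148,0,0,0,-1]]]}}

```text
time: 12.08
eef_pos: [0.4233, 0.0549, 0.1014]
tcp_rot: [2.22, 2.222, 0.001]
wrist_force: [-1.1, 0.3, -0.8]
finger_gap: 0.0675
grip_force: 0.0
```

Call:
{"method": "play_rows", "body": {"plan": [[[0,0,0,0,0,0,-1],[0,0,0,0,0,0,-1],[0,0,0,0,0,0,-1],[0,0,0,0,0,0,-1]]]}}

```text
time: 12.58
eef_pos: [0.4232, 0.0549, 0.101]
tcp_rot: [2.22, 2.222, 0.0]
wrist_force: [0.3, 0.3, 5.6]
finger_gap: 0.0557
grip_force: 30.0
```

Call:
{"method": "play_rows", "body": {"plan": [[[0,0,-0.04,0,0,0,-1],[0,0,-0.1,0,0,0,-1],[-0.02,0,-0.14,0,0,0,-1],[-0.08,0.003,-0.14,0,0,0,-1],[-0.14,0.006,-0.14,0,0,0,-1],[-0.2,0.009,-0.14,0,0,0,-1],[-0.26,0.012,-0.14,0,0,0,-1],[-0.32,0.015,-0.14,0,0,0,-1]]]}}

```text
time: 13.58
eef_pos: [0.4379, -0.2671, 0.2404]
tcp_rot: [-2.22, -2.222, -0.0]
wrist_force: [1.5, 0.3, -0.4]
finger_gap: 0.0559
grip_force: 30.0
```

Call:
{"method": "play_rows", "body": {"plan": [[[-0.06,0.002,0,0,0,0,-1],[-0.11,0.003,0,0,0,0,-1],[-0.14,0.003,0,0,0,0,-1],[-0.147,0.003,0,0,0,0,-1],[-0.147,0.003,0.02,0,0,0,-1],[-0.147,0.003,0.03,0,0,0,-1],[-0.147,0.003,0.03,0,0,0,-1],[-0.147,0.003,0.03,0,0,0,-1]]]}}

```text
time: 14.58
eef_pos: [0.4417, -0.4117, 0.2112]
tcp_rot: [2.219, 2.223, 0.0]
wrist_force: [-0.3, -1.3, -1.8]
finger_gap: 0.0557
grip_force: 30.0
```

```bash
python3 - <<'E'
from h import *
snap('wrist','w6');o=get_obs();print(o['eef_pos'],o['tcp_rot'],o['wrist_force'])
im=cv2.imread('pics/w6.png');cv2.imwrite('pics/c7.png',cv2.resize(im[120:320,150:350],None,fx=3,fy=3))
z=o['eef_pos'][2]-.101
for c,zz in(((.4415,-.413),.094),((o['eef_pos'][0],o['eef_pos'][1]-.001),z+.052)):
  for x,y in((-.0285,0),(.0285,0),(0,.0285),(0,-.0285)):print(((np.array(proj('w6',(c[0]+x,c[1]+y,zz)))-[150,120])*3).round())
E
```

```text
[ 0.44169472 -0.41186505  0.2113739 ] [2.21926497e+00 2.22242161e+00 2.22948090e-05] [-0.62055517 -0.50499593 -1.4908553 ]
[190. 295.]
[446. 295.]
[318. 170.]
[318. 411.]
[135. 451.]
[506. 452.]
[321. 276.]
[320. 609.]
```

View pics/c7.png

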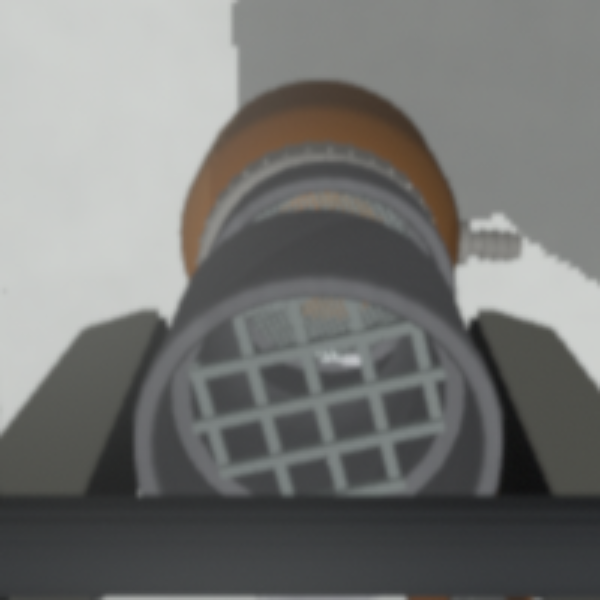

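The coarse sieve is held level, with its rim at 135–502. The fine rim's far edge is at v≈177 against a predicted 170, so I shift about 1 mm in -y and lower.

Call:
{"method": "play_rows", "body": {"plan": [[[-0.001,0,0.008,0,0,0,-1],[-0.001,0,0.014,0,0,0,-1],[-0.001,0,0.019,0,0,0,-1],[-0.001,0,0.022,0,0,0,-1],[-0.001,0,0.025,0,0,0,-1],[-0.001,0,0.025,0,0,0,-1]]]}}

```text
time: 15.38
eef_pos: [0.4415, -0.4131, 0.1856]
tcp_rot: [-2.22, -2.222, -0.0]
wrist_force: [0.7, 1.1, -1.5]
finger_gap: 0.0559
grip_force: 30.0
```

Call:
{"method": "play_rows", "body": {"plan": [[[0,0,0.002,0,0,0,-1],[0,0,0.003,0,0,0,-1],[0,0,0.003,0,0,0,-1],[0,0,0.003,0,0,0,-1]]]}}

```text
time: 15.88
eef_pos: [0.4415, -0.4132, 0.183]
tcp_rot: [2.22, 2.222, 0.0]
wrist_force: [0.4, 0.3, 2.9]
finger_gap: 0.0561
grip_force: 30.0
```

Call:
{"method": "play_rows", "body": {"plan": [[[0,0,0.001,0,0,0,-1],[0,0,0.001,0,0,0,-1],[0,0,0.001,0,0,0,-1]]]}}

```text
time: 16.25
eef_pos: [0.4416, -0.4132, 0.183]
tcp_rot: [2.22, 2.222, -0.0]
wrist_force: [-2.6, 4.0, 11.6]
finger_gap: 0.0559
grip_force: 30.0
```

Call:
{"method": "play_rows", "body": {"plan": [[[0,0,-0.001,0,0,0,1],[0,0,-0.001,0,0,0,1],[0,0,-0.001,0,0,0,1],[0,0,-0.001,0,0,0,1],[0,0,-0.02,0,0,0,1],[0,0,-0.07,0,0,0,1],[0,0,-0.1,0,0,0,1],[0,0,-0.1,0,0,0,1]]]}}

```text
time: 17.25
eef_pos: [0.4419, -0.4135, 0.2859]
tcp_rot: [2.217, 2.219, -0.0]
wrist_force: [-0.2, -0.1, -0.5]
finger_gap: 0.0931
grip_force: 0.0
```

Call:
{"method": "play_rows", "body": {"plan": [[[0,0,0,0,0,0,1],[0,0,0,0,0,0,1]]]}}

```text
time: 17.5
eef_pos: [0.4413, -0.4129, 0.2807]
tcp_rot: [-2.219, -2.221, 0.0]
wrist_force: [-0.1, 0.0, -0.6]
finger_gap: 0.093
grip_force: 0.0
```

```bash
python3 - <<'E'
from h import *
snap('wrist','w7');o=get_obs();print(o['eef_pos'])
im=cv2.imread('pics/w7.png',0)
c=proj('w7',(.4415,-.413,.134));e=proj('w7',(.4415+.0285,-.413,.134));print(c,e)
h=cv2.HoughCircles(im,cv2.HOUGH_GRADIENT,1,5,param1=80,param2=25,minRadius=28,maxRadius=60)
if h is not None:
  for k in h[0][:12]:print(k.round(1),w('w7',k[0],k[1],.134).round(4))
E
```

```text
[ 0.44134325 -0.41296001  0.28077505]
(np.float64(256.7395954564567), np.float64(203.28337860733788)) (np.float64(294.43278860340615), np.float64(203.31702925296392))
[256.5 168.5  31.6] [ 0.4413 -0.3862  0.134 ]
[256.5 203.5  36.9] [ 0.4413 -0.4132  0.134 ]
[258.5 187.5  31.8] [ 0.4428 -0.4006  0.134 ]
[260.5 192.5  36.9] [ 0.4443 -0.4045  0.134 ]
[259.5 181.5  28.6] [ 0.4435 -0.396   0.134 ]
[255.5 193.5  33.6] [ 0.4406 -0.4053  0.134 ]
[424.5 213.5  40.7] [ 0.5695 -0.4211  0.134 ]
[259.5 176.5  39.4] [ 0.4435 -0.3922  0.134 ]
[251.5 178.5  42.7] [ 0.4376 -0.3938  0.134 ]
[420.5 221.5  41.8] [ 0.5673 -0.4276  0.134 ]
[451.5 203.5  33.8] [ 0.5887 -0.413   0.134 ]
[427.5 237.5  35.9] [ 0.5746 -0.4409  0.134 ]
```

The Hough circle (256.5,203.5, r 36.9) matches the seated coarse rim. Next is the funnel.

Call:
{"method": "play_rows", "body": {"plan": [[[0.06,0,-0.02,0,0,-0.18,1],[0.12,0.02,-0.02,0,0,-0.36,1],[0.17,0.04,-0.02,0,0,-0.54,1],[0.22,0.06,-0.02,0,0,-0.72,1],[0.27,0.08,-0.02,0,0,-0.9,1],[0.31,0.1,-0.02,0,0,-1.08,1],[0.345,0.1,-0.02,0,0,-1.26,1],[0.345,0.1,-0.02,0,0,-1.44,1]]]}}

```text
time: 18.55
eef_pos: [0.5412, -0.0659, 0.3011]
tcp_rot: [-0.19, -3.135, -0.001]
wrist_force: [0.3, 0.0, 0.0]
finger_gap: 0.0925
grip_force: 0.0
```

Call:
{"method": "play_rows", "body": {"plan": [[[0,0,0,0,0,-0.131,1],[0,0,0,0,0,-0.131,1],[0,0,0,0,0,-0.131,1]]]}}

```text
time: 18.92
eef_pos: [0.5411, -0.0681, 0.3015]
tcp_rot: [-0.003, -3.141, -0.0]
wrist_force: [0.7, -0.2, -0.9]
finger_gap: 0.0931
grip_force: 0.0
```

```bash
python3 - <<'E'
from h import *
snap('wrist','w8');o=get_obs();print(o['eef_pos'],o['tcp_rot'])
im=cv2.imread('pics/w8.png',0)
for x,y in((0,0),(-.0285,0),(.0285,0),(0,.0285),(0,-.0285)):print(((np.array(proj('w8',(.541+x,-.066+y,.074)))-[156,90])*3).round())
cv2.imwrite('pics/c8.png',cv2.resize(cv2.imread('pics/w8.png')[90:290,156:356],None,fx=3,fy=3))
h=cv2.HoughCircles(im,cv2.HOUGH_GRADIENT,1,5,param1=80,param2=25,minRadius=26,maxRadius=40)
if h is not None:
  for k in h[0][:6]:print(k.round(1),w('w8',k[0],k[1],.074).round(4))
E
```

```text
[ 0.54111206 -0.06811381  0.30153427] [-2.45811690e-03 -3.14125067e+00 -1.11017120e-04]
[306. 267.]
[306. 182.]
[306. 348.]
[391. 267.]
[220. 267.]
[257.5 181.5  27.2] [ 0.5437 -0.0664  0.074 ]
[260.5 174.5  27.9] [ 0.5365 -0.0634  0.074 ]
[143.5  67.5  27.5] [ 0.4362 -0.1704  0.074 ]
[39.5 32.5 36. ] [ 0.4069 -0.26    0.074 ]
[26.5 36.5 26.6] [ 0.4101 -0.2722  0.074 ]
[23.5 42.5 35.5] [ 0.415  -0.2758  0.074 ]
```

View pics/c8.png

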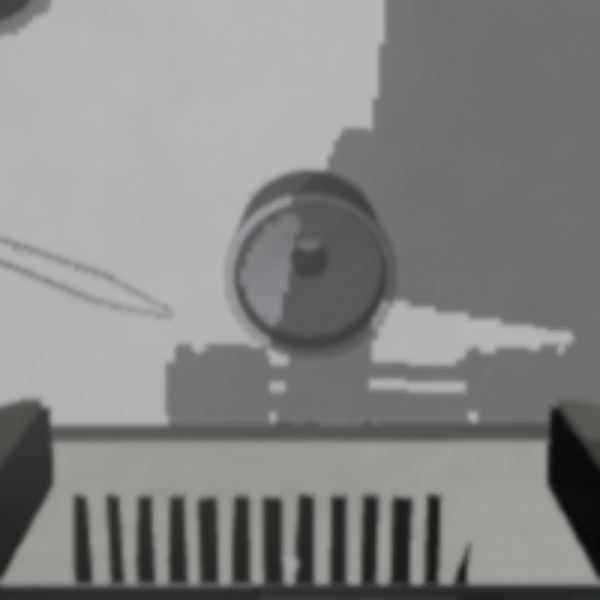

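The funnel rim spans (226–396, 190–357) in the crop, so its centre is about (0.5435,-0.065). Gripping with the grasp point at z 44 mm.

Call:
{"method": "play_rows", "body": {"plan": [[[-0.0025,0.003,0.05,0,0,0,1],[-0.0025,0.003,0.1,0,0,0,1],[-0.0025,0.003,0.15,0,0,0,1],[-0.0025,0.003,0.182,0,0,0,1],[-0.0025,0.003,0.193,0,0,0,1],[-0.0025,0.003,0.193,0,0,0,1],[-0.0025,0.003,0.193,0,0,0,-1],[-0.0025,0.003,0.193,0,0,0,-1]]]}}

```text
time: 19.98
eef_pos: [0.5441, -0.0651, 0.1101]
tcp_rot: [-0.002, 3.14, -0.0]
wrist_force: [0.7, -0.1, 0.4]
finger_gap: 0.0775
grip_force: 0.0
```

Call:
{"method": "play_rows", "body": {"plan": [[[0,0,0,0,0,0,-1],[0,0,0,0,0,0,-1],[0,0,0,0,0,0,-1],[0,0,0,0,0,0,-1]]]}}

```text
time: 20.48
eef_pos: [0.5438, -0.065, 0.109]
tcp_rot: [-0.002, 3.141, -0.0]
wrist_force: [-0.5, 2.3, 3.3]
finger_gap: 0.0562
grip_force: 30.0
```

Call:
{"method": "play_rows", "body": {"plan": [[[0,0,-0.03,0,0,0,-1],[0,0,-0.08,0,0,0,-1],[0,0,-0.14,0,0,0,-1],[0.01,-0.03,-0.17,0,0,0,-1],[0.025,-0.085,-0.17,0,0,0,-1],[0.04,-0.14,-0.17,0,0,0,-1],[0.055,-0.195,-0.17,0,0,0,-1],[0.07,-0.25,-0.17,0,0,0,-1]]]}}

```text
time: 21.48
eef_pos: [0.473, -0.3168, 0.2785]
tcp_rot: [0.002, -3.141, -0.0]
wrist_force: [0.3, -0.3, -0.4]
finger_gap: 0.056
grip_force: 30.0
```

Call:
{"method": "play_rows", "body": {"plan": [[[0.018,-0.05,0,0,0,0,-1],[0.028,-0.085,0,0,0,0,-1],[0.0325,-0.098,0,0,0,0,-1],[0.0325,-0.098,0,0,0,0,-1],[0.0325,-0.098,0.015,0,0,0,-1],[0.0325,-0.098,0.02,0,0,0,-1],[0.0325,-0.098,0.02,0,0,0,-1],[0.0325,-0.098,0.02,0,0,0,-1]]]}}

```text
time: 22.48
eef_pos: [0.4418, -0.4129, 0.259]
tcp_rot: [-0.003, 3.141, -0.0]
wrist_force: [1.0, 0.4, -1.6]
finger_gap: 0.0561
grip_force: 30.0
```

```bash
python3 - <<'E'
from h import *
snap('wrist','w9');o=get_obs();p=o['eef_pos'];print(p,o['tcp_rot'],o['wrist_force'])
cv2.imwrite('pics/c9.png',cv2.resize(cv2.imread('pics/w9.png')[120:320,150:350],None,fx=3,fy=3))
for c,zz in(((.4413,-.4132),.134),((p[0],p[1]),p[2]-.109+.074)):
  for x,y in((-.0285,0),(.0285,0),(0,.0285),(0,-.0285)):print(((np.array(proj('w9',(c[0]+x,c[1]+y,zz)))-[150,120])*3).round())
E
```

```text
[ 0.44171503 -0.41300816  0.25912718] [-2.26702030e-03  3.14121140e+00 -5.43790389e-04] [ 0.51034955  0.4096629  -2.05070537]
[317. 158.]
[316. 392.]
[440. 279.]
[193. 279.]
[318. 309.]
[318. 670.]
[522. 500.]
[114. 500.]
```

View pics/c9.png

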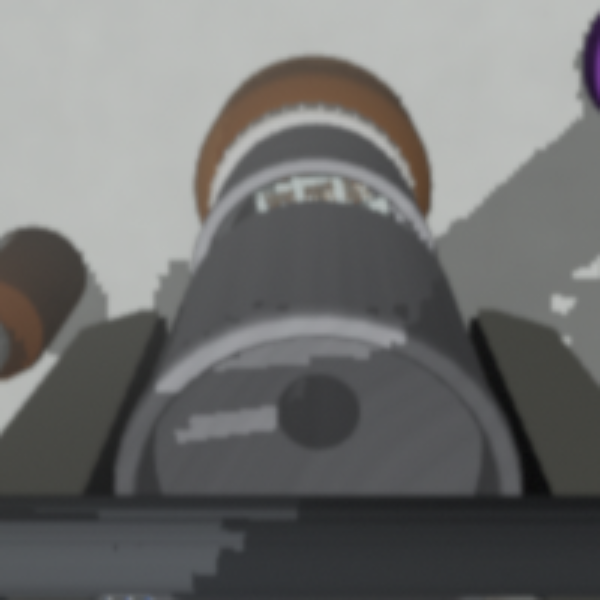

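The funnel rim's near edge is at v=315 against a predicted 309, so the funnel sits about 1 mm to +x of the TCP. The coarse rim is where expected. I shift -x by 1 mm and lower.

Call:
{"method": "play_rows", "body": {"plan": [[[0.0012,0,0.008,0,0,0,-1],[0.0012,0,0.014,0,0,0,-1],[0.0012,0,0.019,0,0,0,-1],[0.0012,0,0.022,0,0,0,-1],[0.0012,0,0.025,0,0,0,-1],[0.0012,0,0.025,0,0,0,-1]]]}}

```text
time: 23.28
eef_pos: [0.4403, -0.4131, 0.2336]
tcp_rot: [0.002, -3.141, -0.0]
wrist_force: [-0.0, 0.3, -0.6]
finger_gap: 0.0563
grip_force: 30.0
```

Call:
{"method": "play_rows", "body": {"plan": [[[0,0,0.002,0,0,0,-1],[0,0,0.003,0,0,0,-1],[0,0,0.004,0,0,0,-1],[0,0,0.004,0,0,0,-1]]]}}

```text
time: 23.78
eef_pos: [0.4405, -0.4132, 0.2309]
tcp_rot: [-0.002, 3.141, -0.001]
wrist_force: [-1.4, 1.5, 7.5]
finger_gap: 0.0562
grip_force: 30.0
```

Call:
{"method": "play_rows", "body": {"plan": [[[0,0,0,0,0,0,1],[0,0,0,0,0,0,1],[0,0,0,0,0,0,1],[0,0,0,0,0,0,1],[0,0,-0.02,0,0,0,1],[0,0,-0.07,0,0,0,1],[0,0,-0.1,0,0,0,1],[0,0,-0.1,0,0,0,1]]]}}

```text
time: 24.78
eef_pos: [0.4406, -0.4134, 0.334]
tcp_rot: [-0.002, 3.138, -0.006]
wrist_force: [0.8, 0.2, -0.4]
finger_gap: 0.0927
grip_force: 0.0
```

Call:
{"method": "play_rows", "body": {"plan": [[[0,0,0,0,0,0,1],[0,0,0,0,0,0,1]]]}}

```text
time: 25.02
eef_pos: [0.4402, -0.413, 0.3288]
tcp_rot: [0.002, -3.141, -0.002]
wrist_force: [-0.2, -0.9, -0.7]
finger_gap: 0.0928
grip_force: 0.0
```

```bash
python3 - <<'E'
from h import *
snap('wrist','w10');o=get_obs();print(o['eef_pos'])
im=cv2.imread('pics/w10.png',0)
print(proj('w10',(.4413,-.4132,.196)),proj('w10',(.4413+.0285,-.4132,.196)),proj('w10',(.4413-.0285,-.4132,.196)),proj('w10',(.4413,-.4132+.0285,.196)))
h=cv2.HoughCircles(im,cv2.HOUGH_GRADIENT,1,5,param1=80,param2=25,minRadius=32,maxRadius=45)
if h is not None:
  for k in h[0][:6]:print(k.round(1),w('w10',k[0],k[1],.196).round(4))
E
```

```text
[ 0.44024429 -0.4130228   0.32880999]
(np.float64(255.49012002011048), np.float64(211.5940619582781)) (np.float64(255.45487862649222), np.float64(248.03045873024243)) (np.float64(255.5277948408525), np.float64(172.64172279319973)) (np.float64(295.30355133793023), np.float64(211.6159604611818))
[256.5 212.5  36.6] [ 0.442  -0.4125  0.196 ]
[256.5 204.5  43.3] [ 0.436  -0.4125  0.196 ]
[250.5 207.5  34.4] [ 0.4382 -0.4168  0.196 ]
```

The funnel rim circle (256.5,212.5) matches the seated pose. Next is the lid.

Call:
{"method": "play_rows", "body": {"plan": [[[0.009,0.06,0,0,0,0,0],[0.009,0.12,0,0,0,0,0],[0.009,0.18,0.03,0,0,0,0],[0.009,0.215,0.07,0,0,0,0],[0.009,0.223,0.1,0,0,0,0],[0.009,0.223,0.1,0,0,0,0],[0.009,0.223,0.1,0,0,0,0],[0.009,0.223,0.1,0,0,0,0]]]}}

```text
time: 26.08
eef_pos: [0.4314, -0.1909, 0.2311]
tcp_rot: [-0.001, 3.14, -0.001]
wrist_force: [-0.4, -0.2, -0.4]
finger_gap: 0.047
grip_force: 0.0
```

```bash
python3 - <<'E'
from h import *
snap('wrist','w11');o=get_obs();print(o['eef_pos'],o['tcp_rot'],o['finger_gap'])
im=cv2.GaussianBlur(cv2.imread('pics/w11.png',0),(3,3),0)
u,v=proj('w11',(.431,-.19,.015));print(u,v)
for t in(45,60,75):
  n,l,st,c=cv2.connectedComponentsWithStats((im<t).astype(np.uint8));k=l[int(v)+0,int(u)-25];print(t,k,st[k],c[k])
for x,y in((-.03,0),(.03,0),(0,.03),(0,-.03)):print(np.round(proj('w11',(.431+x,-.19+y,.015)),1))
print('knob',proj('w11',(.431,-.19,.031)))
sub=im[int(v)-50:int(v)+50:5,int(u)-50:int(u)+51:4];print('\n'.join(' '.join('%3d'%a for a in r) for r in sub))
E
```

```text
[ 0.43134168 -0.19081451  0.23086953] [-5.74076258e-04  3.14047009e+00 -9.95829581e-04] 0.04649973307871041
256.94861195403394 180.94065788474364
45 0 [     0      0    512    382 178240] [255.22620624 180.617886  ]
60 0 [     0      0    512    381 145024] [258.31312059 156.60092812]
75 6 [ 229  155   59   57 2430] [258.85679012 184.39341564]
[257. 150.]
[256.9 210.3]
[288. 181.]
[225.9 180.9]
knob (np.float64(257.00951038153147), np.float64(185.16253088035268))
196 195 195 195 195 196 194 194 195 196 196 195 195 195 194 194 193 193 193 192 192 193 193 193 195 195
196 196 196 196 195 196 195 195 195 196 195 195 195 196 195 195 194 194 194 193 193 193 193 193 194 191
196 196 196 195 196 197 196 195 196 195 195 195 195 196 195 194 194 195 196 195 196 195 195 195 194 158
197 196 195 195 195 197 197 196 196 196 195 194 194 194 195 195 195 195 196 197 197 196 195 195 174 124
196 196 195 194 194 196 196 196 196 196 195 191 184 182 187 194 195 195 196 196 196 196 196 177 126 124
195 195 195 195 195 196 196 195 194 151  93  78  77  76  73  75 107 177 195 196 195 195 193 134 126 125
196 196 
[... 747 characters left out ...]
  64  61  59  57  54  55  54  51  44  47  40  39  38 113 122 123 123 123 123
196 195 195 195 194 193 190  95  60  57  56  54  52  49  48  48  42  39  38  94 123 123 123 123 122 122
195 194 194 194 193 192 191 190 126  58  55  53  51  50  48  45  39  49 111 124 124 123 124 123 122 123
175 193 193 193 192 191 153 126 126 122  98  68  53  62  74  77 110 124 124 124 124 125 125 124 124 124
131 145 144 144 143 142 132 125 125 125 124 123 123 126 127 124 124 125 124 124 125 125 125 125 125 124
129 128 128 127 141 141 131 124 124 124 124 124 124 123 124 124 124 124 124 125 125 124 124 124 124 124
 89  88 115 127 141 188 152 124 124 124 123 124 123 123 123 124 124 124 124 125 125 125 124  99  74  75
```

The lid disc spans u 227–288 and v 153–212, giving a centre of (0.433,-0.189), consistent with the first measurement. Gripping the knob with the tips just above the disc.

Call:
{"method": "play_rows", "body": {"plan": [[[-0.002,0.002,0.05,0,0,0,0],[-0.002,0.002,0.09,0,0,0,0],[-0.002,0.002,0.118,0,0,0,0],[-0.002,0.002,0.129,0,0,0,0],[-0.002,0.002,0.129,0,0,0,0],[-0.002,0.002,0.129,0,0,0,-1],[-0.002,0.002,0.129,0,0,0,-1],[-0.002,0.002,0.129,0,0,0,-1]]]}}

```text
time: 27.12
eef_pos: [0.4332, -0.1882, 0.1012]
tcp_rot: [-0.002, 3.141, -0.001]
wrist_force: [-0.5, -0.3, -0.0]
finger_gap: 0.0216
grip_force: 0.2
```

Call:
{"method": "play_rows", "body": {"plan": [[[0,0,0,0,0,0,-1],[0,0,0,0,0,0,-1],[0,0,0,0,0,0,-1],[0,0,0,0,0,0,-1]]]}}

```text
time: 27.62
eef_pos: [0.4332, -0.1883, 0.1011]
tcp_rot: [-0.002, 3.141, -0.0]
wrist_force: [-1.4, -0.5, 6.2]
finger_gap: 0.0186
grip_force: 30.0
```

Call:
{"method": "play_rows", "body": {"plan": [[[0,0,-0.005,0,0,0,-1],[0,0,-0.01,0,0,0,-1],[0,0,-0.015,0,0,0,-1],[0,0,-0.015,0,0,0,-1]]]}}

```text
time: 28.12
eef_pos: [0.4332, -0.1882, 0.1162]
tcp_rot: [-0.002, 3.141, -0.0]
wrist_force: [0.2, 0.2, -1.1]
finger_gap: 0.0189
grip_force: 30.0
```

```bash
python3 - <<'E'
from h import *
snap('wrist','w12');o=get_obs();p=o['eef_pos'];print(p,o['finger_gap'],o['wrist_force'])
im=cv2.imread('pics/w12.png')
g=cv2.GaussianBlur(cv2.imread('pics/w12.png',0),(3,3),0)
for z in(p[2]-.101+.015,.015):
  for x,y in((-.03,0),(.03,0),(0,.03),(0,-.03)):print(np.round(proj('w12',(p[0]+x,p[1]+y,z)),1))
sub=g[150:290:6,170:345:6];print('\n'.join(' '.join('%3d'%a for a in r) for r in sub))
E
```

```text
[ 0.43313413 -0.1881571   0.11592442] 0.018556812443280894 [ 0.27876794  0.43553787 -0.12625984]
[256.3 185.8]
[256.1 282.6]
[308.4 236.4]
[203.9 236.2]
[256.2 179.3]
[256.1 269.9]
[304.6 226.5]
[207.7 226.4]
206 206 206 206 206 205 206 205 205 205 205 205 205 205 205 205 204 204 203 204 203 197 136 133 132 132 132 131 131 132
206 206 206 206 206 206 206 206 204 205 205 205 204 205 206 205 204 204 203 204 204 164 134 134 133 132 131 130 130 131
206 206 206 206 205 205 207 206 205 206 205 205 204 205 205 205 204 204 204 205 205 136 135 135 134 133 131 129 130 131
207 207 206 205 205 205 206 206 206 205 206 205 204 204 203 204 204 204 205 205 144 136 136 134 133 133 131 129 129 130
205 206 205 205 204 204 206 206 206 205 205 204 204 203 202 203 204 204 204 159 136 136 135 134 133 133 130 130 129 131
205 205 205 205 205 205 206 205 205 205 204 204 204 204 202 203 204 205 201 137 135 135 134 134 133 133 131 131 131 132
205 205 205 205 205 204 205 206 204 204 204 193 125  85  75  74  94 133 141 134 134 134 133 133 133 133 132 133 132 131
205 205 206 205 204 205 205 205 204 196  88  76  76
[... 1288 characters left out ...]
  46  43  40  80  80  70  29  29  27  26  25  24  22  22  76  77  49  20  20  20  19  18  18  18  17
 48  47  47  46  45  41  39  37  79  78  54  27  27  26  25  24  23  22  20  77  77  45  20  20  19  19  18  18  17  18
 44  43  43  40  40  37  35  46  77  78  38  26  26  25  24  23  22  22  19  75  77  49  21  20  19  18  18  18  18  17
 40  40  38  35  35  33  33  60  72  77  29  26  26  24  24  23  22  23  19  67  77  62  37  18  18  18  17  17  17  17
 37  36  33  32  32  30  30  67  67  76  26  97 122 109  94  97 118 129  22  52  76  59  63  19  18  17  18  17  17  17
 34  31  30  29  29  28  30  63  40  40  39  39  39  38  38  38  37  37  37  37  36  41  73  18  18  18  18  17  17  17
```

The lid lifted level, with its disc edge at v≈185 as predicted for a raised lid. Carrying it to the tower.

Call:
{"method": "play_rows", "body": {"plan": [[[0,0,-0.05,0,0,0,-1],[0,0,-0.1,0,0,0,-1],[0,0,-0.15,0,0,0,-1],[0,0,-0.2,0,0,0,-1],[0,-0.01,-0.225,0,0,0,-1],[-0.002,-0.05,-0.225,0,0,0,-1],[-0.004,-0.1,-0.225,0,0,0,-1],[-0.006,-0.15,-0.225,0,0,0,-1]]]}}

```text
time: 29.18
eef_pos: [0.4392, -0.3396, 0.3406]
tcp_rot: [-0.002, 3.141, -0.0]
wrist_force: [0.7, 0.3, -0.7]
finger_gap: 0.0185
grip_force: 30.0
```

Call:
{"method": "play_rows", "body": {"plan": [[[-0.002,-0.04,0,0,0,0,-1],[-0.002,-0.065,0,0,0,0,-1],[-0.002,-0.075,0,0,0,0,-1],[-0.002,-0.075,0.01,0,0,0,-1],[-0.002,-0.075,0.02,0,0,0,-1],[-0.002,-0.075,0.02,0,0,0,-1],[-0.002,-0.075,0.02,0,0,0,-1]]]}}

```text
time: 30.05
eef_pos: [0.4415, -0.4127, 0.3211]
tcp_rot: [-0.003, 3.141, -0.0]
wrist_force: [-0.1, 0.5, -1.0]
finger_gap: 0.0185
grip_force: 30.0
```

```bash
python3 - <<'E'
from h import *
snap('wrist','w13');o=get_obs();p=o['eef_pos'];print(p,o['finger_gap'],o['wrist_force'])
cv2.imwrite('pics/c10.png',cv2.resize(cv2.imread('pics/w13.png')[120:320,150:350],None,fx=3,fy=3))
for c,zz,r in(((.4413,-.4130),.196,.0285),((p[0],p[1]),p[2]-.101+.015,.03)):
  for x,y in((-r,0),(r,0),(0,r),(0,-r)):print(((np.array(proj('w13',(c[0]+x,c[1]+y,zz)))-[150,120])*3).round())
E
```

```text
[ 0.44147509 -0.41280568  0.32122646] 0.019185570084147587 [ 0.04007698 -0.03405461 -0.66972011]
[317. 159.]
[317. 393.]
[440. 280.]
[193. 280.]
[318. 199.]
[317. 490.]
[475. 351.]
[161. 350.]
```

View pics/c10.png

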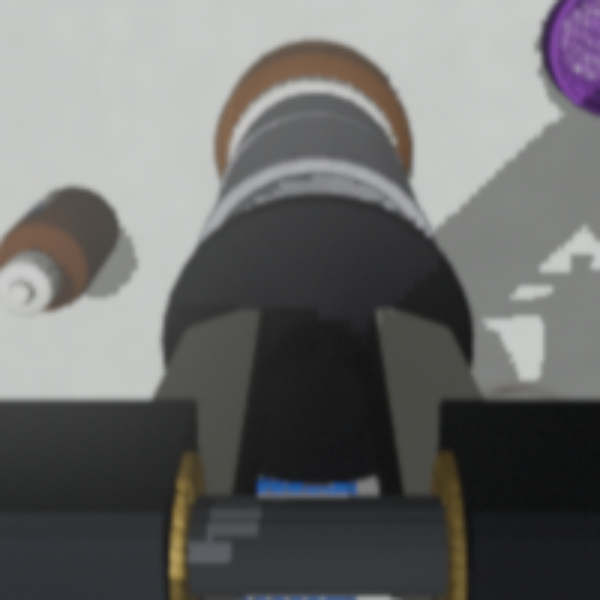

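The lid disc spans 162–473 with its top at 197, and the funnel rim top is at 158. Both match the predictions, so the lid is centred. Lowering.

Call:
{"method": "play_rows", "body": {"plan": [[[0,0,0.01,0,0,0,-1],[0,0,0.018,0,0,0,-1],[0,0,0.024,0,0,0,-1],[0,0,0.029,0,0,0,-1],[0,0,0.031,0,0,0,-1],[0,0,0.031,0,0,0,-1]]]}}

```text
time: 30.85
eef_pos: [0.4414, -0.4131, 0.2898]
tcp_rot: [-0.002, 3.142, 0.0]
wrist_force: [-0.3, 0.6, -0.2]
finger_gap: 0.0188
grip_force: 30.0
```

Call:
{"method": "play_rows", "body": {"plan": [[[0,0,0.002,0,0,0,-1],[0,0,0.003,0,0,0,-1],[0,0,0.0035,0,0,0,-1],[0,0,0.0035,0,0,0,-1]]]}}

```text
time: 31.35
eef_pos: [0.4415, -0.4132, 0.2871]
tcp_rot: [-0.002, 3.141, -0.001]
wrist_force: [-0.4, 0.2, 5.6]
finger_gap: 0.0187
grip_force: 30.0
```

Call:
{"method": "play_rows", "body": {"plan": [[[0,0,0,0,0,0,0.2],[0,0,0,0,0,0,0.2],[0,0,0,0,0,0,0.2],[0,0,0,0,0,0,0.2],[0,0,-0.03,0,0,0,0.2],[0,0,-0.08,0,0,0,0.2],[0,0.03,-0.1,0,0,0,0.2],[0,0.08,-0.1,0,0,0,0.2]]]}}

```text
time: 32.35
eef_pos: [0.4412, -0.3331, 0.3878]
tcp_rot: [0.001, 3.14, -0.002]
wrist_force: [0.2, 0.2, -0.9]
finger_gap: 0.0558
grip_force: 0.0
```

Call:
{"method": "play_rows", "body": {"plan": [[[0,0.06,0,0,0,0,0.2],[0,0.12,0,0,0,0,0.2],[0,0.17,0,0,0,0,0.2],[0,0.17,0,0,0,0,0.2],[0,0.17,0,0,0,0,0.2]]]}}

```text
time: 32.98
eef_pos: [0.4411, -0.1634, 0.3863]
tcp_rot: [-0.003, 3.141, -0.001]
wrist_force: [0.2, -0.3, 0.1]
finger_gap: 0.0556
grip_force: 0.0
```

```bash
python3 - <<'E'
from h import *
snap('wrist','w14');snap('scene','s3');o=get_obs();print(o['eef_pos'],o['finger_gap'])
a=cv2.imread('pics/s3.png')
u,v=map(int,proj('s3',(.441,-.413,.1)));c=a[v-50:v+60,u-50:u+50]
b=cv2.imread('pics/w14.png')
cv2.imwrite('pics/c11.png',np.hstack([cv2.resize(c,(349,384)),cv2.resize(b,(450,384))]))
r=.03
for x,y in((-r,0),(r,0),(0,r),(0,-r)):print((np.array(proj('s3',(.4413+x,-.413+y,.201)))-[u-50,v-50])*3.49)
E
```

```text
[ 0.44110876 -0.16401379  0.38605787] 0.05568197385048351
[220.96961628 106.83740169]
[158.05772727  83.98000877]
[175.80213306 115.85807691]
[202.27094756  75.42778625]
```

View pics/c11.png

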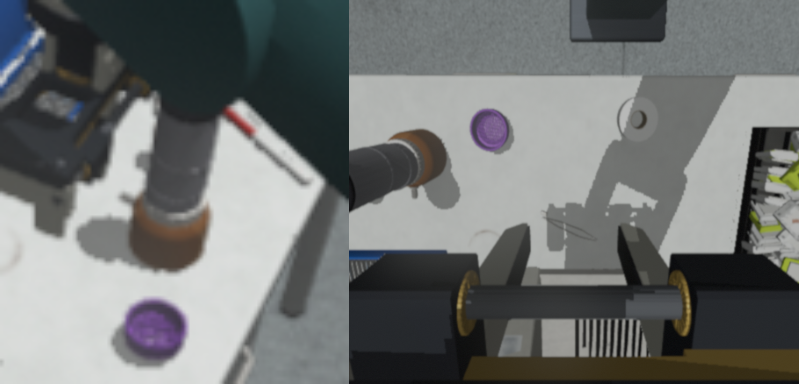

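The tower stands straight, though the arm hides part of the lid. That was my 15th viewed picture, one over the limit of 14 through a miscount, so I'll view no more. I'll check the lid numerically from the top camera and then hand in.

```bash
python3 - <<'E'
from h import *
snap('top','t3');g=cv2.imread('pics/t3.png',0)
P=[proj('t3',(.4413+x,-.413+y,.201)) for x,y in((0,0),(-.03,0),(.03,0),(0,.03),(0,-.03))];print(np.round(P,1).tolist())
u,v=map(int,P[0]);print(g[v-24:v+25:3,u-27:u+28:3])
E
```

```text
[[304.2, 231.2], [304.1, 245.0], [304.2, 217.6], [290.5, 230.9], [317.8, 231.5]]
[[172 171 111 107 100 117 168 170 168 170 171 172 171 170 171 174 176 174
  171]
 [169 105 106 102 104 102 106 174 174 173 171 174 173 173 177 171 173 152
  128]
 [152 101 101 103 101 101  99 115 170 175 177 169 172 174 175 172 171 109
  106]
 [134 105 105 101 103 100 101  96 154 170 168 175 171 173 173 174 149 103
   81]
 [136  99 106 101 105 106 101  91  80  70  80 125 169 170 176 174 168  83
   56]
 [169 104 103 108  99  92  72  57  61  49  59  50  70 164 174 178 176 120
   58]
 [169 135 101 104  72  66  63  58  56  57  56  62  58  92 175 174 168 168
   63]
 [170 169 103  72  72  64  59  63  52  56  64  63  58  54 165 172 171 174
  149]
 [171 139  87  73  72  61  57  61  55  62  61  57  55  56 148 174 174 172
  175]
 [172 140  66  71  64  61  63  63  63  57  59  65  57  56 151 173 174 172
  169]
 [173 173  63  79  72  62  62  65  66  71  75  65  61  64 170 173 174 172
  172]
 [169 172  71  71  89  64  60  65  70  72  64  64  57 133 172 171 173 174
  170]
 [170 171 151  68  96 114  68  63  62  67  65  66 134 169 172 170 171 172
  169]
 [171 169 170  85  67  93 131 124 118 113  83 162 171 174 170 173 172 175
  169]
 [168 171 176 175 110  69  71  64  77  97 160 174 170 170 171 170 170 170
  170]
 [170 170 174 173 173 171 152 146 173 173 171 176 176 171 173 168 172 170
  169]
 [172 172 172 174 168 173 174 172 170 172 179 172 171 170 173 170 176 170
  167]]
```

```bash
python3 -c "
from plant import *
print(job_done())"
```

```text
the job is handed in; nothing more can be done
None
```

The tower is built in the order asked (fine sieve, coarse sieve, funnel, lid) and handed in at about 33 s; each part met resistance at its seated height and the lid's disc is centred and level from above, but I viewed 15 pictures against the limit of 14 (a miscount).

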